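Make up the pipe-joint kit and the load-check kit

TASK

Make up two kits from the stock on the bench: in the blue tray the pipe-joint kit, with the black tape roll lying flat in the wide compartment and the brass hose fitting lying in the narrow one; in the yellow tray the load-check kit, with the larger brass weight standing in the wide compartment and the smaller one standing in the narrow one. The fitting's end sits under the tongue of its grey stand, so slide it out from under the tongue before lifting it, and leave the brown stone disc where it lies.

Things in the scene. Friction and masses are not known exactly. Their poses are not given: they have to be found in the camera images.
- blue_tray: blue plastic tray fixed to the bench, 131 (x) x 78 mm, 3 mm floor, walls and divider 3 mm thick, their tops 8 mm above the bench. Origin: centre of its underside. Wide compartment 76 x 72 mm inside, centre 24.5 mm to -x of the origin; narrow one 46 (x) x 72 mm, centre 39.5 mm to +x. The two trays are alike but for colour, swap places and are a little turned
- yellow_tray: yellow plastic tray fixed to the bench, 131 (x) x 78 mm, 3 mm floor, walls and divider 3 mm thick, their tops 8 mm above the bench. Origin: centre of its underside. Wide compartment 76 x 72 mm inside, centre 24.5 mm to -x of the origin; narrow one 46 (x) x 72 mm, centre 39.5 mm to +x. The two trays are alike but for colour, swap places and are a little turned
- fitting_mid (a point): brass hose fitting, 22 x 47 x 19 mm, lying along its y axis on the stand; point at its centre, half-way up (9.5 mm above what it lies on). Grip it across the hexagon in its middle (22 mm wide, along its x); it weighs 50 g
- stand: stand that holds the fitting at the start, fixed: grey base plate 48 (x) x 80 (y) x 3 mm, origin at the centre of its underside; two rails 7 mm high and 28 mm apart keep the fitting along y; at the +y end a steel back stop 14 mm wide, 30 mm high, from whose top a tongue reaches to -y over the fitting's rear end. The -y end is open
- tongue_tip (a point): middle of the tongue's free edge, on its underside, 27 mm above the bench (axes as the stand's). The tongue is 14 mm wide and 3 mm thick; it covers the last 15 mm of the fitting, 5 mm above it, so the fitting cannot be lifted straight up: slide it 25 mm or more along -y, away from the back stop, then lift. Fingers pass on both sides of the tongue
- tape_mid (a point): roll of sealing tape, black, round, 59 x 57 mm across, 19 mm high, lying flat (solid to the touch, grip it across the outside); point at its centre, half-way up (9.5 mm)
- big_weight_mid (a point): the larger brass weight, upright, body 36 mm across, 40 mm high with a knob on top, 200 g (up to a fifth more or less); point on its axis, half-way up (20 mm). It grips as a plain cylinder of 36 mm
- small_weight_mid (a point): the smaller brass weight, upright, body 28 mm across, 34 mm high with a knob on top, 100 g (up to a fifth more or less); point on its axis, half-way up (17 mm). It grips as a plain cylinder of 28 mm
- stone_mid (a point): porous stone, a plain brown disc 62 mm across and 10 mm thick, lying flat beside the stock and not part of either kit; point at its centre, half-way up
Things that resemble listed ones, but are neither listed nor needed, are in the scene too. What is shaped like the part that bears big_weight_mid but turquoise is not meant.

How it is judged (in metres and radians):
At the end, for the whole second after the job is handed in: Blue tray: tape flat in the wide compartment, fitting lying in the narrow one. Yellow tray: larger weight upright in the wide one, smaller in the narrow one. Each rests on the floor between the walls (height within 4 mm, tilt under 0.15 rad), still; the stone within 20 mm of its place (x of tape_mid in the frame of blue_tray between -0.0375 and -0.0115 m and y of tape_mid in the frame of blue_tray between -0.013 and 0.013 m and z of tape_mid in the frame of blue_tray between 0.009 and 0.016 m and x of fitting_mid in the frame of blue_tray between 0.0245 and 0.0545 m and y of fitting_mid in the frame of blue_tray between -0.02 and 0.02 m and z of fitting_mid in the frame of blue_tray between 0.009 and 0.016 m and x of big_weight_mid in the frame of yellow_tray between -0.0465 and -0.0025 m and y of big_weight_mid in the frame of yellow_tray between -0.022 and 0.022 m and z of big_weight_mid in the frame of yellow_tray between 0.019 and 0.027 m and x of small_weight_mid in the frame of yellow_tray between 0.0275 and 0.0515 m and y of small_weight_mid in the frame of yellow_tray between -0.026 and 0.026 m and z of small_weight_mid in the frame of yellow_tray between 0.016 and 0.024 m and angle between each of tape_mid, big_weight_mid, small_weight_mid's own z axis and vertical below 0.15 rad and angle between fitting_mid's own y axis and vertical above 1.35 rad and distance of stone_mid from where it was at the start of the episode below 0.02 m and linear speed of each of tape, fitting, big_weight, small_weight below 0.02 m/s); the robot touches nothing.
It fails at once if the stone disc is pushed more than 20 mm from its place (distance of stone_mid from where it was at the start of the episode above 0.02 m).
It also fails if it takes over 90 s, if anything falls off the work surface, if the arm or the gripper's body presses on something with over 40 N, if the wrist force passes 120 N, or if a joint passes its speed limit or range.

ROBOT

A 6-joint arm with a two-finger parallel gripper is mounted at the origin on a cart in front of the work surface, level with it; the furniture and walls round the work are solid. World frame = base frame: x ahead of the robot, y to its left, z up, the work surface at z = 0. Lengths are in mm, angles in rad, forces in N, time in s.
With the tool pointing down it reaches from about 300 to 750 mm from the base axis. Payload 8.5 kg.
Tool frame: the origin (TCP) lies on the centre line of the jaws, within the pads' length; the fingertips stand 14 mm ahead of it and the grasp point (between the pads) lies 5 mm behind it; z points along the fingers, y is the line along which they close (so a half turn about z gives the same grasp; the last joint's range is limited). The gripper opens to 88 mm and grips with 3 to 60 N. Pads are 18 mm wide; open, the fingers measure 123 mm over their backs; the gripper's body (75 mm by 187 mm) begins 45 mm behind the grasp point.
Start: joints at [-1.524, 0.381, 1.297, -0, 1.464, -0.215], TCP at [142.346, -531.242, 252.748] pointing down, gripper open.
Joint ranges: [-3.11, 3.11], [-0.89, 2.33], [0.22, 2.48], [-1.42, 4.56], [0.17, 2.85], [-2.88, 2.88]. Speed limits (rad/s): [2.39, 2.39, 3.14, 3.14, 3.14, 3.14].

INTERFACE

Orientations are given as a unit quaternion [x, y, z, w].
In Python, from station import env, cams, order gives the robot as it stands.
- The arm moves only by the tool move_arm, never from a script. Its argument "deltas" is one flat list of numbers, 5 for each row, row after row: the shift along the world's x, y, z in m, then the turn about the world's z in degrees, then the finger opening in m, from 0 to 0.0881. In form: [tx, ty, tz, yaw, jaw, tx, ty, tz, yaw, jaw, ...]. A call has 1 to 8 rows; each row shifts and turns the commanded pose from where the row before left it; what a row does not reach is not made up. A row lasts 1/10 s, in which the tool goes at most 50 mm and 8.59 degrees, less where a joint would pass 70% of its speed; a pose out of reach is approached as far as the arm can. A call is refused whole if a number of a shift passes 0.05 or a number of a turn 8.59, either way. A call with a gripper value outside its range is refused whole. The fingers move at their own pace and stop on an object; "grip_force" is the grip in N (left out, the last holds). Time passes only in rows, so rows that do not move let the fingers close. It gives the time, the measured TCP pose, the force, the opening and the grip force at its end, in the units of the state.
- env.state(): the state, without advancing time (a new reading comes with each control period).
- cams.read_camera(name): name is "scene" or "top" or "wrist"; returns a dict with "color" (420x560x3 uint8, red, green, blue), "z_map" (420x560 float32, mm along the optical axis (not along the pixel's ray), 0 where there is no reading), "fx", "fy", "cx", "cy" (pixels), "eye" and "attitude" of the camera in the world. Camera axes: x right, y down, z forward; pixel columns grow to the right and rows downward; lengths in mm; the calibration is good to about 2 mm. The wrist camera is an equidistant fisheye: a pixel r from the principal point sees the ray r / f radians off the axis. A picture is of the moment at which its call begins.
- order.job_done(): hands the job in; it is judged then, once.
The state is a dict: "time": time; "joints": joint angles; "joint_velocities": joint speeds; "effort": joint torques, N m; "position": TCP position; "ee_rot": TCP orientation; "force": force on the tool from outside, world axes, zero at the start; "wrist_torque": the same for the moment, N m; "width": finger opening in mm; "gripper_force": force on a finger pad.
Only numpy, scipy, OpenCV 4.12 (cv2) and the standard library are available. Lean on these libraries where they do the work, as an engineer would, in place of code of your own. Each camera call takes 0.05 s, during which the arm holds its last target. There are 200 camera calls.

## Working session

There is one attempt and no reset: what is moved stays moved. The work goes in short steps, Python scripts to look and compute and a tool call to move; the robot and the scene stay as the last step left them, time stands still between calls to the robot, and variables do not carry over. Pictures are saved under pics/ and viewed, at most 14 in all, crops included, and the job is handed in when it is done.

Besides the shell and the picture viewer there is one more tool, called after ">>>" by a JSON object that holds its "op" and its "data". move_arm: Moves the arm, as the interface text tells. Its arguments: {"type":"object","properties":{"deltas":{"type":"array","items":{"type":"number"}},"grip_force":{"type":"number"}},"required":["deltas"]}

```bash
ls; mkdir -p pics
cat > h.py <<'E'
import numpy as np, cv2, sys
from scipy.spatial.transform import Rotation as R
from station import env, cams, order
def grab(n):
    c=cams.read_camera(n); return c
def save(c,name,crop=None,scale=1):
    im=c["color"][:,:,::-1]
    if crop: im=im[crop[1]:crop[3],crop[0]:crop[2]]
    im=cv2.resize(im,None,fx=scale,fy=scale,interpolation=cv2.INTER_CUBIC) if scale!=1 else im
    cv2.imwrite("pics/"+name,im)
def pose(c):
    a=np.array(c["attitude"],float)
    return (R.from_quat(a).as_matrix() if a.size==4 else a.reshape(3,3)), np.array(c["eye"],float)
def ray(c,u,v):
    return np.array([(u-c["cx"])/c["fx"],(v-c["cy"])/c["fy"],1.])
def onplane(c,u,v,z):
    M,e=pose(c); d=M@ray(c,u,v); return e+d*(z-e[2])/d[2]
def cloud(c):
    M,e=pose(c); h,w=c["z_map"].shape; u,v=np.meshgrid(np.arange(w),np.arange(h))
    z=c["z_map"]; P=np.stack([(u-c["cx"])/c["fx"]*z,(v-c["cy"])/c["fy"]*z,z],-1)
    return P@M.T+e
E
python3 - <<'E'
from h import *
for n in ("top","scene"):
    c=grab(n); save(c,n+"0.png"); print(n,c["eye"],c["attitude"],c["fx"],c["cx"],c["cy"])
    np.savez(n+"0.npz",**c)
print(env.state())
E
```

```text
pics
top [ 385.70211361 -236.03147477  879.90179232] [-0.69532954  0.71494823 -0.04705291  0.05614169] 472.7606376259145 274.45623950255396 207.17211524830117
scene [-113.83095792   67.13376305  524.1896888 ] [-0.4797064   0.74580509 -0.38755921  0.25190157] 435.34816216120123 284.8812864184583 202.86897580874486
{'time': 0.1, 'joints': array([-1.52432143e+00,  3.81134745e-01,  1.29814402e+00, -2.96265568e-05,
        1.46359735e+00, -2.15284778e-01]), 'joint_velocities': array([-0.00075944, -0.00116341, -0.001901  ,  0.00017173, -0.00186793,
       -0.00023185]), 'effort': array([ 4.73121676e-03, -4.38650680e+01, -2.24913508e+01,  7.14995270e-02,
        3.41690099e-02, -7.69394660e-05]), 'position': array([ 142.3174853 , -531.03189011,  252.21002477]), 'ee_rot': array([ 9.91447041e-01,  1.30508060e-01,  3.94260750e-05, -6.40686802e-04]), 'force': array([-0.44374529, -0.68422664,  0.72585011]), 'wrist_torque': array([ 0.03252175, -0.02916319,  0.01045407]), 'gripper_force': 0.0, 'width': 88.28058508879316}
```

View pics/top0.png

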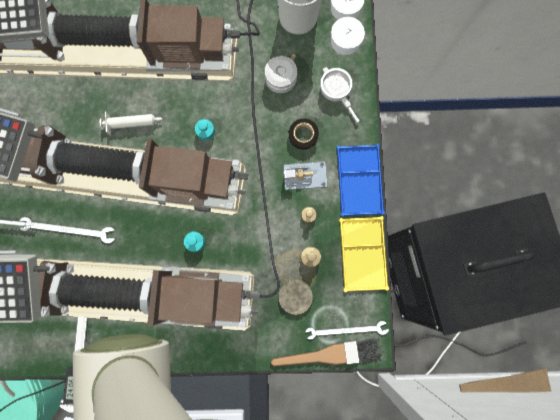

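View pics/scene0.png

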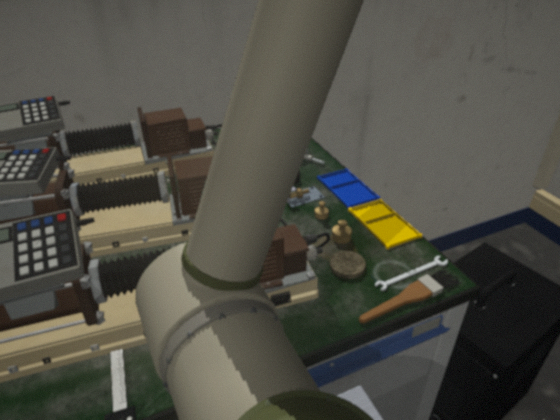

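The top view has image up = +x and right = −y. It shows the blue tray (360,180), yellow tray (364,255), fitting on its stand (304,176), black tape (303,133), small brass weight (309,214), big one (311,257) and stone (295,297). The turquoise weights at (204,129) and (194,242) are not meant, because the task asks for brass. Of the weights at (309,214) and (311,257), the larger is the lower one. I'll confirm in a crop and measure.

Run:
```python
from h import *
c=dict(np.load("top0.npz")); im=c["color"]
save(c,"crop1.png",(255,110,405,330),2.7)
P=cloud(c); hsv=cv2.cvtColor(im,cv2.COLOR_RGB2HSV)
print("bench z",[np.median(P[v-3:v+3,u-3:u+3,2]).round(1) for u,v in ((330,120),(330,210),(270,330),(330,330))])
for n,lo,hi in (("blue",(100,150,60),(125,255,255)),("yellow",(22,130,90),(35,255,255))):
    m=cv2.inRange(hsv,lo,hi); k,l,s,ce=cv2.connectedComponentsWithStats(m); i=1+s[1:,4].argmax()
    cs,_=cv2.findContours((l==i).astype(np.uint8),0,2); q=cv2.convexHull(max(cs,key=cv2.contourArea))[:,0].astype(float)
    w=np.array([onplane(c,u,v,8)[:2] for u,v in q],np.float32); r=cv2.minAreaRect(w); print(n,s[i],r,cv2.boxPoints(r).round(0).tolist())
# height-based objects
Z=P[...,2]; roi=np.zeros_like(Z,bool); roi[110:330,278:336]=1
m=(roi&(Z>7)&(c["z_map"]>0)).astype(np.uint8); k,l,s,ce=cv2.connectedComponentsWithStats(m)
for i in range(1,k):
    if s[i,4]>15:
        pts=P[l==i]; r=cv2.minAreaRect(pts[:,:2].astype(np.float32)); print(s[i],ce[i].round(),"z90",np.percentile(pts[:,2],[50,90,99]).round(1),"rect",np.round(r[0],1),np.round(r[1],1),round(r[2],1))
```

```text
bench z [np.float64(1.6), np.float64(1.3), np.float64(2.0), np.float64(3.5)]
blue [ 337  145   48   72 2866] ((561.4981079101562, -388.5656433105469), (133.9934539794922, 79.90442657470703), 0.8296279907226562) [[494.0, -350.0], [495.0, -429.0], [629.0, -428.0], [628.0, -348.0]]
yellow [ 339  216   50   76 2638] ((423.8705749511719, -386.981201171875), (135.32994079589844, 81.60185241699219), 0.6675698757171631) [[356.0, -347.0], [357.0, -429.0], [492.0, -427.0], [491.0, -345.0]]
[288 119  31  30 517] [303. 133.] z90 [17.9 20.3 22.2] rect [ 652.8 -284.8] [56.4 55.7] 20.7
[284 167  29  14 233] [296. 174.] z90 [20.9 31.  32.9] rect [ 576.3 -272.2] [52.5 26.4] 89.2
[301 208  16  15 184] [308. 215.] z90 [15.2 33.2 35.1] rect [ 497.5 -288.7] [26.5 27.4] 39.6
[301 247  20  21 312] [310. 257.] z90 [21.5 38.7 41.8] rect [ 419.5 -289.4] [34.2 34.7] 43.2
[278 276  35  39 933] [295. 297.] z90 [10.3 12.5 56.2] rect [ 352.5 -259.7] [61.1 68. ] 89.0
```

View pics/crop1.png

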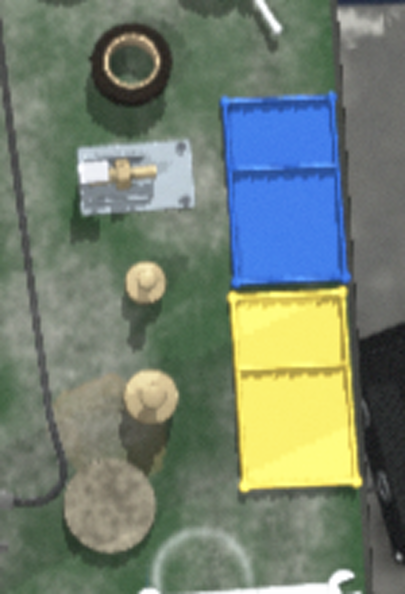

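The crop confirms the parts. The big brass weight is at crop (151,396) and the small one at (145,283). The tape is at (131,64), and the fitting's hexagon is at (121,172) with the tongue's white end on its left, so the open end of the stand faces the trays. The stone is at (110,505). Next I check clearances for the gripper body and the fitting's exact place.

Run:
```python
from h import *
c=dict(np.load("top0.npz")); P=cloud(c); Z=P[...,2]; ok=c["z_map"]>0
print("max height per cell, rows x 300..780 step 40, cols y -160..-360 step 20")
for x in range(300,800,40):
    print(x,[int(np.percentile(Z[s],98)) if (s:=(ok&(abs(P[...,0]-x-20)<20)&(abs(P[...,1]-y+10)<10))).sum()>3 else None for y in range(-120,-360,-20)])
f=lambda a,b:(255+a/2.7-.3,110+b/2.7-.3)
for n,(a,b),z in (("hex",(121,172),20),("fit right end",(158,171),14),("tongue tip",(108,172),30),("tongue back",(79,172),30),("plateTL",(78,147),3),("plateTR",(191,139),3),("plateBR",(193,208),3),("plateBL",(79,215),3)):
    print(n,onplane(c,*f(a,b),z).round(1))
```

```text
max height per cell, rows x 300..780 step 40, cols y -160..-360 step 20
300 [135, 105, 104, 603, 5, 11, 13, 12, 10, 5, 5, 5]
340 [136, 105, 104, 88, 86, 79, 13, 13, 11, 4, 4, 9]
380 [134, 55, 59, 44, 9, 39, 5, 22, 39, 23, 4, 9]
420 [4, 4, 4, 4, 8, 4, 4, 22, 40, 21, 4, 9]
460 [4, 4, 4, 4, 6, 4, 5, 14, 34, 14, 4, 10]
500 [104, 103, 87, 4, 6, 5, 4, 13, 32, 5, 4, 9]
540 [105, 104, 87, 85, 7, 4, 32, 31, 18, 6, 5, 9]
580 [104, 104, 58, 7, 6, 4, 6, 18, 6, 6, 4, 10]
620 [4, 4, 4, 9, 4, 4, 19, 20, 20, 20, 4, 9]
660 [4, 4, 4, 9, 4, 4, 4, 20, 20, 19, 4, 4]
700 [5, 4, 3, 10, 4, 5, 27, 4, 3, 4, 24, 24]
740 [56, 58, 4, 10, 34, 38, 38, 37, 5, 4, 25, 25]
780 [104, 103, 85, 85, 31, 38, 38, 36, 4, 4, 12, 32]
hex [ 574.4 -274.9   20. ]
fit right end [ 575.6 -300.7   14. ]
tongue tip [ 572.4 -265.6   30. ]
tongue back [ 573.  -245.9   30. ]
plateTL [ 597. -246.    3.]
plateTR [ 600.3 -325.6    3. ]
plateBR [ 550.9 -324.9    3. ]
plateBL [ 548.3 -245.3    3. ]
```

>>> {"op": "move_arm", "data": {"deltas": [0.05,0,0,8,0.088,0.05,0.02,0,8,0.088,0.05,0.03,0,8,0.088,0.05,0.04,0,8,0.088,0.05,0.04,0,8,0.088,0.05,0.04,0,8,0.05,0.04,0.03,0,8,0.05,0.04,0.02,0,8,0.05]}}

```text
time: 0.9
position: [480.2, -341.0, 252.8]
ee_rot: [0.77, 0.639, 0.0, -0.0]
force: [-0.5, -0.3, -0.2]
width: 66.2
gripper_force: 0.0
```

>>> {"op": "move_arm", "data": {"deltas": [0.04,0.022,0,6.5,0.05,0.03,0.022,-0.04,6.2,0.05,0.024,0.021,-0.04,0,0.05,0,0,-0.043,0,0.05,0,0,0,0,0.05]}}

```text
time: 1.4
position: [568.0, -278.4, 128.2]
ee_rot: [0.696, 0.718, -0.001, -0.006]
force: [0.4, -0.5, 0.7]
width: 50.2
gripper_force: 0.0
```

Run:
```python
from h import *
c=grab("wrist"); save(c,"w1.png"); np.savez("w1.npz",**c); s=env.state(); print(s["position"],s["ee_rot"],s["joints"],s["width"],c["eye"],c["attitude"],c["fx"],c["cx"],c["cy"])
```

```text
[ 568.94182338 -279.88947677  132.14361755] [ 6.96398751e-01  7.17649560e-01 -4.14896299e-04 -2.77771283e-03] [-6.43530116e-01  6.28850944e-01  1.22293936e+00 -1.25071514e-04
  1.29541812e+00 -6.73550202e-01] 49.91381551998653 [ 567.50808182 -209.55522398  260.16794798] [ 0.99108404  0.01634874 -0.0024405   0.13220889] 325.19226210127806 279.5978293693655 210.78892322947704
```

View pics/w1.png

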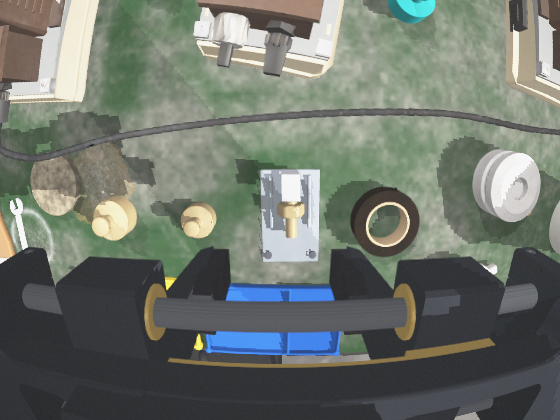

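The wrist view shows the hexagon at about (291,210), the tongue's white tip at (290,196) and the stand plate spanning (261..320, 170..262). The tape is centred at (386,221), the small weight at (198,219) and the big one at (115,218).

```bash
cat >> h.py <<'E'
def wplane(c,u,v,z):
    M,e=pose(c); x,y=(u-c["cx"]),(v-c["cy"]); r=np.hypot(x,y); t=r/c["fx"]
    d=M@np.array([np.sin(t)*x/r,np.sin(t)*y/r,np.cos(t)]); return (e+d*(z-e[2])/d[2]).round(1)
E
python3 - <<'E'
from h import *
c=dict(np.load("w1.npz"))
for n,u,v,z in (("hex",291,209,20),("nozzle end",291,238,13),("tongue tip L",281,200,30),("tongue tip R",300,199,30),("pTL",262,170,3),("pTR",320,170,3),("pBR",319,261,3),("pBL",262,262,3),("tape",386,219,19),("small top",201,212,30),("small knobtop",196,227,34),("big top",112,216,40)):
    print(n,wplane(c,u,v,z))
print("blue tray corners z8",wplane(c,218,286,8),wplane(c,338,286,8))
im=c["color"]; g=cv2.cvtColor(im,cv2.COLOR_RGB2GRAY)
m=(g[180:262,345:425]<60).astype(np.uint8); k,l,s,ce=cv2.connectedComponentsWithStats(m); print(s[1:6],ce[1:6])
E
```

```text
hex [ 576.  -273.1   20. ]
nozzle end [ 577.3 -299.1   13. ]
tongue tip L [ 568.1 -263.9   30. ]
tongue tip R [ 581.9 -262.7   30. ]
pTL [ 552.3 -246.2    3. ]
pTR [ 598.6 -244.5    3. ]
pBR [ 602.9 -323.3    3. ]
pBL [ 553.6 -325.8    3. ]
tape [ 652.7 -279.    19. ]
small top [ 508.5 -275.    30. ]
small knobtop [ 505.1 -285.7   34. ]
big top [ 437. -278.   40.]
blue tray corners z8 [ 514.9 -349.1    8. ] [ 621.1 -345.1    8. ]
[[  6   7  47  49 380]
 [ 53  16   1   1   1]
 [ 55  17   1   1   1]
 [ 23  21   1   1   1]
 [ 21  23   1   1   1]] [[20.57105263 22.7       ]
 [53.         16.        ]
 [55.         17.        ]
 [23.         21.        ]
 [21.         23.        ]]
```

>>> {"op": "move_arm", "data": {"deltas": [0.004,0.003,-0.025,0,0.04,0.003,0.002,-0.025,0,0.04,0,0,-0.02,0,0.04,0,0,0,0,0.04,0,0,0,0,0.04], "grip_force": 20}}

```text
time: 1.95
position: [577.3, -276.8, 66.5]
ee_rot: [0.697, 0.717, 0.0, 0.002]
force: [0.4, 0.7, -0.2]
width: 40.4
gripper_force: 0.0
```

Run:
```python
from h import *
c=grab("wrist"); save(c,"w2.png",(180,130,400,320),3.5); np.savez("w2.npz",**c); s=env.state(); print(s["position"],s["ee_rot"],s["width"])
```

```text
[ 577.41690755 -276.70761638   66.69100283] [6.96786709e-01 7.17275738e-01 2.72187971e-04 1.92946697e-03] 40.11068459418922
```

View pics/w2.png

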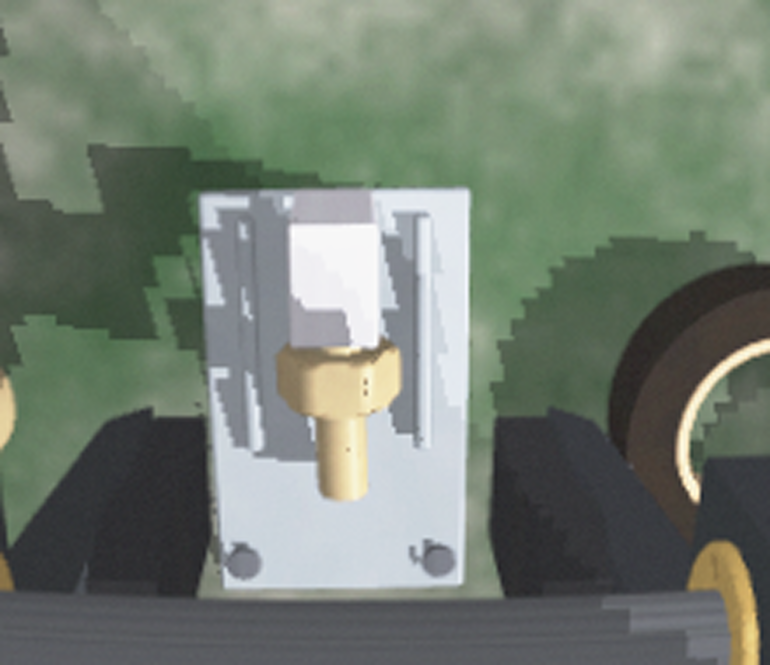

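The crop shows the fitting centred between the open fingers, with the hexagon at crop (339,380) just ahead of the tongue's edge.

Run:
```python
from h import *
c=dict(np.load("w2.npz"))
f=lambda a,b:(180+a/3.5,130+b/3.5)
for n,a,b,z in (("hexTop",339,378,21),("hexL",277,385,12.5),("hexR",401,378,12.5),("end",343,490,13),("tip",337,346,30),("p",199,192,3),("p",470,187,3),("p",463,586,3),("p",225,588,3)): print(n,wplane(c,*f(a,b),z))
```

```text
hexTop [ 576.2 -272.9   21. ]
hexL [ 565.4 -277.7   12.5]
hexR [ 587.  -275.8   12.5]
end [ 577.5 -297.5   13. ]
tip [ 575.7 -264.3   30. ]
p [ 550.8 -245.8    3. ]
p [ 598.2 -243.6    3. ]
p [ 602.  -323.3    3. ]
p [ 554.8 -325.1    3. ]
```

>>> {"op": "move_arm", "data": {"deltas": [-0.001,0.003,-0.015,1,0.04,0,0,-0.015,0,0.04,0,0,-0.01,0,0.04,0,0,0,0,0.01,0,0,0,0,0.01,0,0,0,0,0.01,0,0,0,0,0.01], "grip_force": 20}}

```text
time: 2.7
position: [576.1, -273.0, 25.1]
ee_rot: [0.69, 0.724, 0.0, 0.001]
force: [0.3, -0.3, 3.1]
width: 19.6
gripper_force: 20.0
```

>>> {"op": "move_arm", "data": {"deltas": [0,-0.008,0.001,0,0.01,0.001,-0.01,0,0,0.01,0,-0.01,0,0,0.01,0,-0.006,0,0,0.01,0,0,0,0,0.01], "grip_force": 25}}

```text
time: 3.2
position: [576.7, -308.0, 25.2]
ee_rot: [0.691, 0.723, -0.0, 0.001]
force: [-0.6, -1.4, 1.5]
width: 19.7
gripper_force: 25.0
```

Run:
```python
from h import *
c=grab("wrist"); save(c,"w3.png",(180,130,400,320),3); s=env.state(); print(s["position"],s["force"],s["width"],s["gripper_force"])
```

```text
[ 576.73018233 -307.61865925   25.18642753] [ 0.61953235 -1.96895074  2.18050852] 19.358799285155495 25.000230468576774
```

View pics/w3.png

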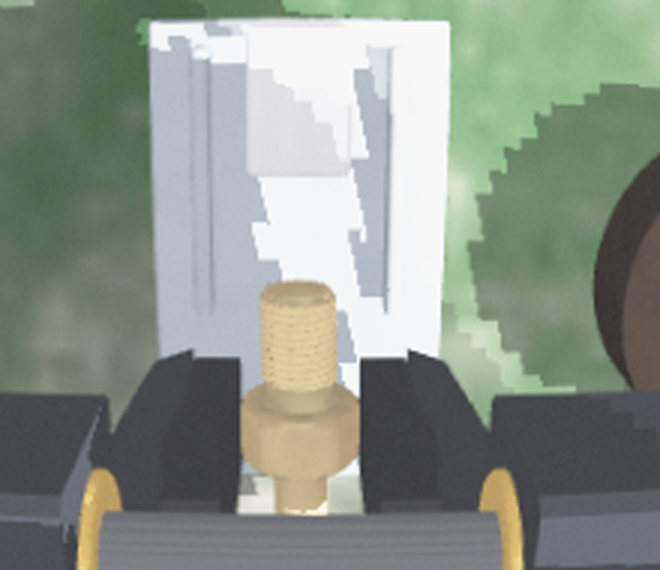

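The fitting is clear of the tongue and held across its hexagon. I lift it and carry it over the blue tray's narrow compartment.

>>> {"op": "move_arm", "data": {"deltas": [0,0,0.02,0,0.01,0,0,0.025,0,0.01,0.007,-0.02,0,0,0.01,0.01,-0.03,0,0,0.01,0.01,-0.03,0,-1,0.01,0,0,-0.02,0,0.01,0,0,0,0,0.01], "grip_force": 25}}

```text
time: 3.95
position: [602.5, -386.1, 46.8]
ee_rot: [0.697, 0.717, -0.0, -0.003]
force: [-0.4, 0.6, 0.1]
width: 19.3
gripper_force: 25.0
```

Run:
```python
from h import *
c=grab("wrist"); save(c,"w4.png",(150,130,430,330),2.7); np.savez("w4.npz",**c);s=env.state(); print(s["position"],s["force"],s["width"],s["gripper_force"])
```

```text
[ 602.94595655 -385.78581964   48.29586444] [ 0.70402206  0.66290893 -0.02770677] 19.19899606795041 24.999991001095623
```

View pics/w4.png

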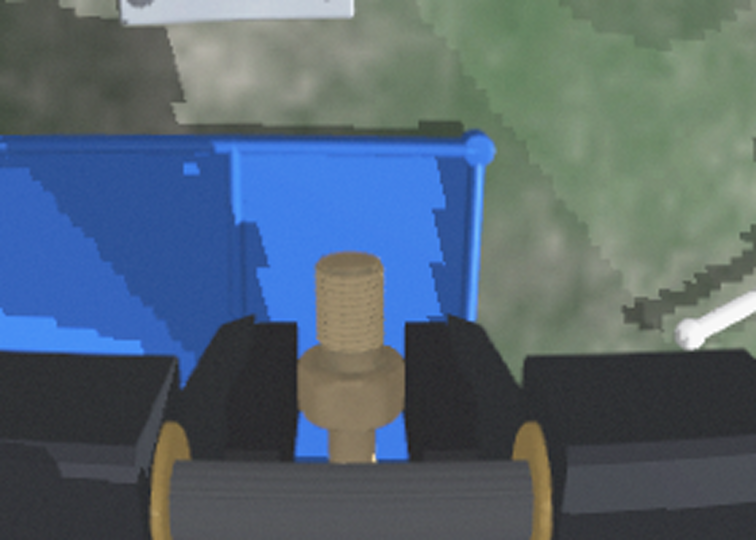

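The fitting hangs well inside the narrow compartment: the divider is at crop column 240, the end wall at 478 and the fitting at 350. I lower it and release.

>>> {"op": "move_arm", "data": {"deltas": [0.001,-0.002,-0.012,0,0.01,0,0,-0.01,0,0.01,0,0,0,0,0.01,0,0,0,0,0.038,0,0,0,0,0.038,0,0,0.03,0,0.04,0,0,0.05,0,0.08,0,0,0.03,0,0.08]}}

```text
time: 4.8
position: [605.3, -389.0, 142.4]
ee_rot: [0.697, 0.718, 0.0, 0.002]
force: [0.8, -1.6, -0.1]
width: 54.1
gripper_force: 0.0
```

Run:
```python
from h import *
c=dict(np.load("w4.npz")); print("corner",wplane(c,327.8,184.8,8),"divider",wplane(c,150+237/2.7,130+152/2.7,8))
s=env.state(); print(s["position"],s["joints"][5],s["width"])
```

```text
corner [ 627.6 -348.5    8. ] divider [ 579.3 -350.8    8. ]
[ 605.30230859 -389.0455663   142.43471382] -0.7650008103649979 54.07281350768968
```

>>> {"op": "move_arm", "data": {"deltas": [0.006,0.014,0,-8.3,0.088,0.006,0.014,0,-8.3,0.088,0.006,0.014,0,-8.3,0.088,0.006,0.014,0,-8.3,0.088,0.006,0.014,0,-8.3,0.088,0.006,0.014,0,-8.3,0.088,0.006,0.014,0,-8.3,0.088,0.006,0.009,0,-8.3,0.088]}}

```text
time: 5.6
position: [653.1, -280.6, 138.8]
ee_rot: [0.976, 0.216, 0.0, 0.0]
force: [0.2, -1.0, -0.2]
width: 87.7
gripper_force: 0.0
```

>>> {"op": "move_arm", "data": {"deltas": [0,0,0,-8.3,0.088,0,0,0,-8.3,0.088,0,0,0,-8.3,0.088,0,0,-0.03,0,0.088,0,0,-0.03,0,0.088,0,0,0,0,0.088]}}

```text
time: 6.2
position: [651.1, -280.6, 74.5]
ee_rot: [1.0, 0.003, -0.003, -0.002]
force: [-0.1, 0.8, -0.0]
width: 88.2
gripper_force: 0.0
```

Run:
```python
from h import *
c=grab("wrist"); save(c,"w5.png"); np.savez("w5.npz",**c);s=env.state(); print(s["position"],s["ee_rot"],s["joints"],s["width"])
```

```text
[ 652.18533217 -281.23672491   77.14815597] [ 9.99992821e-01  3.49951879e-03 -1.21376335e-03 -7.99219869e-04] [-5.73335659e-01  8.06820157e-01  1.01989060e+00  1.64134587e-05
  1.31778838e+00  9.90457477e-01] 87.84674941721457
```

View pics/w5.png

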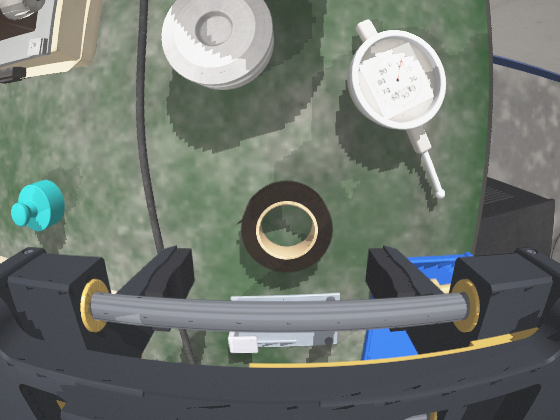

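The wrist view, with up = +x, shows the tape centred at about (287,227). The white cylinder and the gauge ahead are well clear.

Run:
```python
from h import *
c=dict(np.load("w5.npz"))
for a in ((286.5,226,15),(241,228,9.5),(332,228,9.5),(287,180,12),(287,227,19),(287,272,19)): print(a,wplane(c,*a))
```

```text
(286.5, 226, 15) [ 657.3 -284.    15. ]
(241, 228, 9.5) [ 653.8 -255.     9.5]
(332, 228, 9.5) [ 654.2 -313.4    9.5]
(287, 180, 12) [ 685.5 -283.9   12. ]
(287, 227, 19) [ 658.  -284.2   19. ]
(287, 272, 19) [ 627.6 -284.7   19. ]
```

>>> {"op": "move_arm", "data": {"deltas": [0.004,-0.003,-0.02,0,0.088,0,0,-0.02,0,0.088,0,0,-0.014,0,0.088,0,0,0,0,0.05,0,0,0,0,0.05,0,0,0,0,0.05,0,0,0,0,0.05,0,0,0,0,0.05], "grip_force": 25}}

```text
time: 7.05
position: [657.0, -284.8, 25.0]
ee_rot: [1.0, 0.003, 0.001, 0.0]
force: [0.4, -0.1, 2.2]
width: 55.3
gripper_force: 25.0
```

>>> {"op": "move_arm", "data": {"deltas": [0,0,0,0,0.075,0,0,-0.003,0,0.075,0,0,0,0,0.05,0,0,0,0,0.05,0,0,0,0,0.05,0,0,0.02,0,0.05,0,0,0.025,0,0.05,0,0,0,0,0.05]}}

```text
time: 7.85
position: [658.0, -285.4, 69.6]
ee_rot: [1.0, 0.004, 0.003, 0.002]
force: [1.3, 0.5, 0.1]
width: 55.0
gripper_force: 25.0
```

>>> {"op": "move_arm", "data": {"deltas": [-0.03,-0.026,0,0,0.05,-0.03,-0.026,0,0,0.05,-0.03,-0.026,0,0,0.05,-0.03,-0.026,0,0,0.05,0,0,0,0,0.05,0,0,-0.015,0,0.05,0,0,0,0,0.05]}}

```text
time: 8.55
position: [536.2, -387.5, 48.7]
ee_rot: [1.0, 0.003, -0.001, -0.002]
force: [-0.0, -0.0, -1.4]
width: 55.2
gripper_force: 25.0
```

Run:
```python
from h import *
c=grab("wrist"); save(c,"w6.png",(150,90,430,330),2.5); np.savez("w6.npz",**c);s=env.state(); print(s["position"],s["ee_rot"],s["width"],s["gripper_force"])
```

```text
[ 536.65327961 -387.62967708   49.73681059] [ 9.99992222e-01  3.70236087e-03 -8.80556584e-04 -1.03611022e-03] 55.38117377078132 24.993121588777285
```

View pics/w6.png

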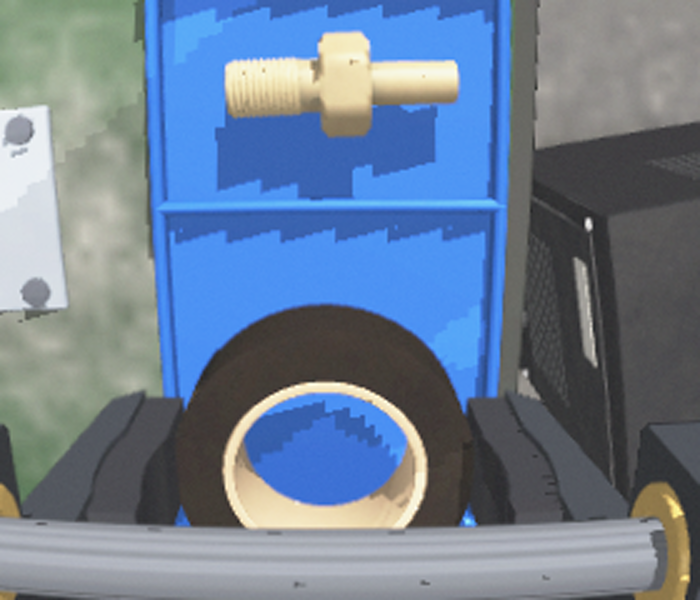

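The fitting lies flat in the narrow compartment and the tape hangs over the wide one. I check divider and walls against the grasp.

Run:
```python
from h import *
c=dict(np.load("w6.npz")); f=lambda a,b:(150+a/2.5,90+b/2.5)
print("divider",wplane(c,*f(330,206),8),"wallL",wplane(c,*f(165,280),8),"wallR",wplane(c,*f(497,280),8),"tape far",wplane(c,*f(325,304),46.5),"fit",wplane(c,*f(345,85),15))
```

```text
divider [ 578.8 -387.7    8. ] wallL [ 562.2 -351.4    8. ] wallR [ 562.8 -424.8    8. ] tape far [ 568.  -386.8   46.5] fit [ 604.7 -390.4   15. ]
```

>>> {"op": "move_arm", "data": {"deltas": [0,-0.001,-0.012,0,0.05,0,0,-0.01,0,0.05,0,0,0,0,0.05,0,0,-0.002,0,0.05,0,0,0,0,0.05]}}

```text
time: 9.1
position: [536.8, -389.6, 27.0]
ee_rot: [1.0, 0.004, 0.0, 0.0]
force: [1.1, -0.1, -0.3]
width: 55.3
gripper_force: 25.0
```

>>> {"op": "move_arm", "data": {"deltas": [0,0,-0.002,0,0.05,0,0,0,0,0.05]}}

```text
time: 9.3
position: [536.7, -389.6, 25.1]
ee_rot: [1.0, 0.003, 0.0, 0.0]
force: [-0.1, -0.6, -0.0]
width: 55.8
gripper_force: 25.0
```

>>> {"op": "move_arm", "data": {"deltas": [0,0,-0.001,0,0.05,0,0,0,0,0.075,0,0,0,0,0.085,0,0,0,0,0.085,0,0,0.05,0,0.085,0,0,0.05,0,0.06,-0.03,0.03,0,0,0.06,-0.045,0.035,0,0,0.06]}}

```text
time: 10.1
position: [467.6, -329.0, 125.5]
ee_rot: [1.0, 0.004, 0.002, 0.002]
force: [0.6, 0.6, -0.2]
width: 63.0
gripper_force: 0.0
```

>>> {"op": "move_arm", "data": {"deltas": [-0.042,0.035,0,0,0.06,0,0,-0.03,0,0.06,0,0,0,0,0.06]}}

```text
time: 10.4
position: [427.5, -295.5, 92.6]
ee_rot: [1.0, 0.003, -0.001, -0.002]
force: [0.8, 0.5, 0.4]
width: 60.3
gripper_force: 0.0
```

Run:
```python
from h import *
c=grab("wrist"); save(c,"w7.png"); np.savez("w7.npz",**c);s=env.state(); print(s["position"],s["ee_rot"],s["joints"],s["width"],s["gripper_force"])
```

```text
[ 428.66997169 -296.77960324   93.82440079] [ 9.99993940e-01  3.39028000e-03 -5.09136570e-04 -6.06349651e-04] [-8.32900439e-01  5.07983616e-01  1.60595532e+00  6.65789289e-05
  1.02923621e+00  7.31080948e-01] 60.19471840291407 0.0
```

View pics/w7.png

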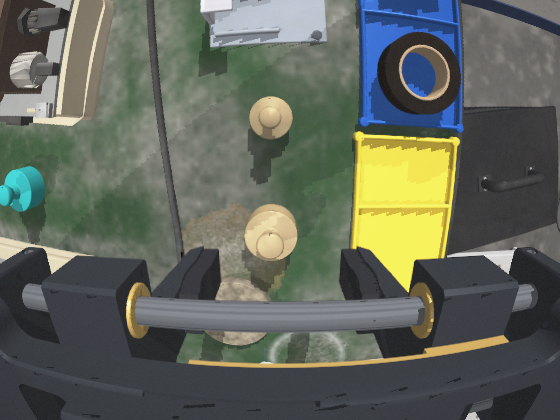

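The tape is in the blue tray at (418,72). The big weight is at (270,232), the small one at (270,118), the yellow divider at row 208 and the stone at (238,308).

Run:
```python
from h import *
c=dict(np.load("w7.npz"))
for n,*a in (("big knob",270,244,40),("big far",270,204,24),("bigL",245,233,24),("bigR",297,233,24),("small knob",269,118,34),("smallL",249,118,22),("smallR",292,118,22),("small far",270,97,22),("ydiv",405,208,8),("yBL",353,205,8),("yTL",357,136,8),("yTR",457,142,8)): print(n,wplane(c,*a))
```

```text
big knob [ 424.4 -288.9   40. ]
big far [ 445.3 -288.5   24. ]
bigL [ 425.6 -272.1   24. ]
bigR [ 425.9 -306.1   24. ]
small knob [ 499.2 -288.1   34. ]
smallL [ 499.4 -275.4   22. ]
smallR [ 499.5 -301.8   22. ]
small far [ 512.4 -288.2   22. ]
ydiv [ 439.3 -385.3    8. ]
yBL [ 441.  -345.8    8. ]
yTL [ 488.9 -346.1    8. ]
yTR [ 489.7 -423.7    8. ]
```

>>> {"op": "move_arm", "data": {"deltas": [-0.006,0.008,0,0,0.06,0,0,-0.025,0,0.06,0,0,-0.025,0,0.06,0,0,-0.018,0,0.06,0,0,0,0,0.03,0,0,0,0,0.03,0,0,0,0,0.03,0,0,0,0,0.03], "grip_force": 30}}

```text
time: 11.25
position: [423.4, -289.4, 27.2]
ee_rot: [1.0, 0.003, 0.001, 0.001]
force: [0.3, -0.2, 3.7]
width: 35.0
gripper_force: 30.0
```

>>> {"op": "move_arm", "data": {"deltas": [0,0,0.02,0,0.03,0,0,0.02,0,0.03,-0.006,-0.025,0,0,0.03,-0.006,-0.025,0,0,0.03,-0.006,-0.025,0,0,0.03,-0.006,-0.022,0,0,0.03,0,0,-0.015,0,0.03,0,0,0,0,0.03]}}

```text
time: 12.05
position: [398.1, -385.6, 50.1]
ee_rot: [1.0, 0.003, -0.001, -0.001]
force: [-0.3, 1.0, -1.4]
width: 35.3
gripper_force: 30.0
```

Run:
```python
from h import *
c=grab("wrist"); save(c,"w8.png",(130,90,430,330),2.3); np.savez("w8.npz",**c);s=env.state(); print(s["position"],s["width"],s["gripper_force"],s["force"])
```

```text
[ 398.45440891 -385.4728393    50.82946902] 34.94915250060485 29.99971194192767 [ 0.60101657  0.19698147 -1.97524545]
```

View pics/w8.png

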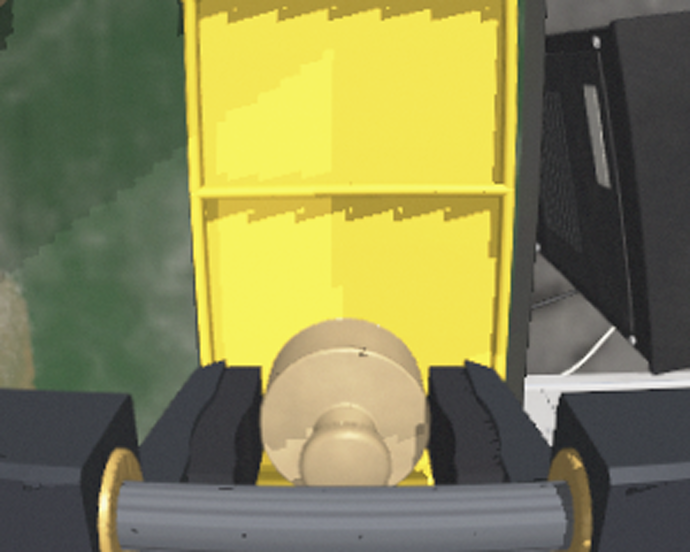

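The weight hangs centred over the wide compartment (crop column 345, walls at 205 and 500). I lower it.

>>> {"op": "move_arm", "data": {"deltas": [0,0,-0.012,0,0.03,0,0,-0.007,0,0.03,0,0,0,0,0.03,0,0,-0.001,0,0.03,0,0,0,0,0.03]}}

```text
time: 12.6
position: [398.9, -385.9, 31.2]
ee_rot: [1.0, 0.004, 0.0, 0.0]
force: [0.9, -0.1, -1.4]
width: 35.5
gripper_force: 30.0
```

>>> {"op": "move_arm", "data": {"deltas": [0,0,-0.001,0,0.03,0,0,0,0,0.03]}}

```text
time: 12.8
position: [398.9, -386.0, 30.3]
ee_rot: [1.0, 0.004, 0.0, 0.0]
force: [0.4, 0.3, -1.6]
width: 35.1
gripper_force: 30.0
```

>>> {"op": "move_arm", "data": {"deltas": [0,0,-0.001,0,0.03,0,0,0,0,0.045,0,0,0,0,0.055,0,0,0,0,0.055,0,0,0.03,0,0.055,0,0,0.04,0,0.055,0.03,0.03,0,0,0.05,0.035,0.034,0,0,0.05]}}

```text
time: 13.6
position: [464.2, -322.4, 100.2]
ee_rot: [1.0, 0.002, 0.001, 0.001]
force: [-0.1, -0.8, -0.6]
width: 50.2
gripper_force: 0.0
```

>>> {"op": "move_arm", "data": {"deltas": [0.035,0.034,0,0,0.05,0,0,-0.02,0,0.05,0,0,0,0,0.05,0,0,0,0,0.05]}}

```text
time: 14.0
position: [498.5, -288.2, 79.0]
ee_rot: [1.0, 0.003, -0.0, -0.0]
force: [-0.3, -0.5, -0.1]
width: 49.6
gripper_force: 0.0
```

Run:
```python
from h import *
c=grab("wrist"); save(c,"w9.png"); np.savez("w9.npz",**c);s=env.state(); print(s["position"],s["width"],s["gripper_force"])
```

```text
[ 498.48519038 -288.65627805   79.46950885] 49.89536539907443 0.0
```

View pics/w9.png

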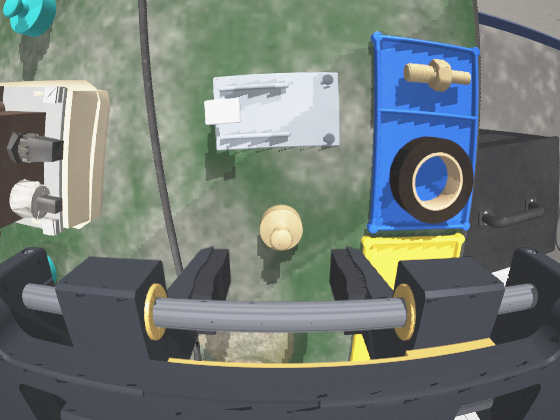

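The small weight at (281,228) is centred between the fingers, and the blue kit looks right. I grasp it.

>>> {"op": "move_arm", "data": {"deltas": [0,0,-0.02,0,0.05,0,0,-0.02,0,0.05,0,0,-0.014,0,0.05,0,0,0,0,0.02,0,0,0,0,0.02,0,0,0,0,0.02,0,0,0,0,0.02], "grip_force": 25}}

```text
time: 14.75
position: [499.1, -288.6, 26.2]
ee_rot: [1.0, 0.003, 0.001, 0.001]
force: [-1.2, -1.6, 3.5]
width: 27.3
gripper_force: 25.0
```

>>> {"op": "move_arm", "data": {"deltas": [0,0,0.02,0,0.02,0,0,0.025,0,0.02,-0.009,-0.025,0,0,0.02,-0.009,-0.025,0,0,0.02,-0.009,-0.025,0,0,0.02,-0.007,-0.022,0,0,0.02,0,0,-0.015,0,0.02,0,0,0,0,0.02]}}

```text
time: 15.55
position: [464.0, -384.7, 54.0]
ee_rot: [1.0, 0.003, -0.001, -0.001]
force: [-0.1, 0.0, -0.8]
width: 27.5
gripper_force: 25.0
```

Run:
```python
from h import *
c=grab("wrist"); save(c,"w10.png",(130,90,430,330),2.3); np.savez("w10.npz",**c);s=env.state(); print(s["position"],s["width"],s["gripper_force"],s["force"])
```

```text
[ 464.45139938 -384.54451289   54.77386664] 27.293590178508197 24.999809274449944 [ 0.54519303  0.07290226 -0.0597646 ]
```

View pics/w10.png

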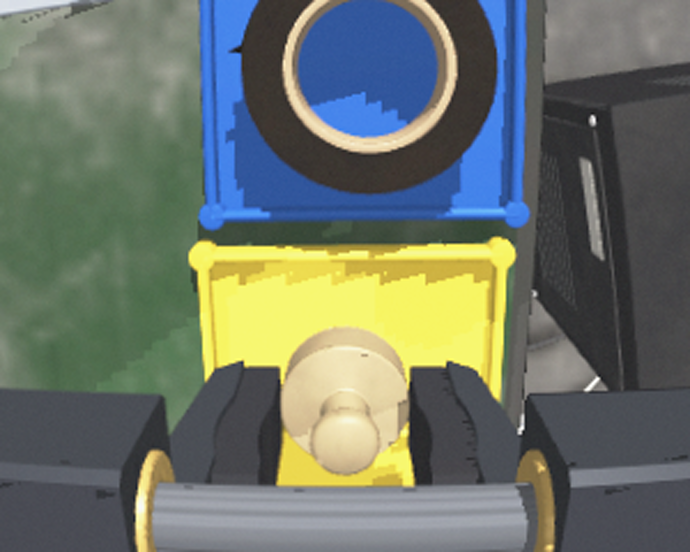

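The small weight is over the narrow compartment at crop (345,390). I lower it.

>>> {"op": "move_arm", "data": {"deltas": [0,0,-0.015,0,0.02,0,0,-0.008,0,0.02,0,0,0,0,0.02,0,0,-0.001,0,0.02,0,0,0,0,0.02]}}

```text
time: 16.1
position: [465.1, -384.9, 31.6]
ee_rot: [1.0, 0.004, 0.0, 0.0]
force: [0.8, 0.1, -1.2]
width: 27.2
gripper_force: 25.0
```

>>> {"op": "move_arm", "data": {"deltas": [0,0,-0.002,0,0.02,0,0,-0.001,0,0.02,0,0,0,0,0.02]}}

```text
time: 16.4
position: [465.0, -385.1, 29.2]
ee_rot: [1.0, 0.004, 0.0, 0.001]
force: [-1.6, 2.3, 7.2]
width: 27.4
gripper_force: 25.0
```

Contact with the tray floor (7 N). I release, retreat and move aside for the final check.

>>> {"op": "move_arm", "data": {"deltas": [0,0,0,0,0.032,0,0,0,0,0.045,0,0,0,0,0.045,0,0,0.03,0,0.045,0,0,0.04,0,0.045,0,0,0.05,0,0.045,0,0,0.05,0,0.045,-0.05,0,0,0,0.045]}}

```text
time: 17.2
position: [419.2, -387.7, 205.3]
ee_rot: [1.0, 0.005, 0.005, 0.007]
force: [-0.2, -1.2, -0.6]
width: 44.8
gripper_force: 0.0
```

>>> {"op": "move_arm", "data": {"deltas": [-0.05,-0.04,0,0,0.045,-0.05,-0.04,0,0,0.045,-0.05,-0.04,0,0,0.045,-0.05,-0.02,0,0,0.045,-0.05,0,0,0,0.045,0,0,0,0,0.045,0,0,0,0,0.045]}}

```text
time: 17.9
position: [200.5, -497.3, 198.1]
ee_rot: [1.0, 0.002, 0.0, -0.0]
force: [0.6, -0.2, -0.6]
width: 45.0
gripper_force: 0.0
```

Run:
```python
from h import *
c=grab("top"); save(c,"top1.png",(250,110,410,330),2.7); P=cloud(c); Z=P[...,2]; hs=cv2.cvtColor(c["color"],cv2.COLOR_RGB2HSV)
roi=np.zeros_like(Z,bool); roi[140:300,270:392]=1
m=(roi&(Z>14.5)).astype(np.uint8); k,l,s,ce=cv2.connectedComponentsWithStats(m)
for i in range(1,k):
    if s[i,4]>15: q=P[l==i]; r=cv2.minAreaRect(q[:,:2].astype(np.float32)); print(ce[i].round(),np.percentile(q[:,2],[50,95]).round(1),np.round(r[0],1),np.round(r[1],1),round(r[2],1))
print(env.state()["position"])
```

```text
[360. 157.] [17.7 22.5] [ 601.8 -390.5] [20.5 45.7] 17.0
[289. 174.] [29.8 31.8] [ 572.5 -255.8] [14.2 20. ] 2.4
[363. 194.] [21.3 24. ] [ 478.7 -315.7] [ 56.  238.5] 36.2
[362. 231.] [18.8 36.5] [ 463.6 -385.5] [26.9 26.8] 42.7
[365. 269.] [24.6 42.9] [ 398.9 -320.5] [167.1  35.6] 86.8
[276. 283.] [50.5 85. ] [ 377.3 -226.7] [16.8 51.1] 83.8
[ 201.51364406 -497.15670956  198.09171606]
```

View pics/top1.png

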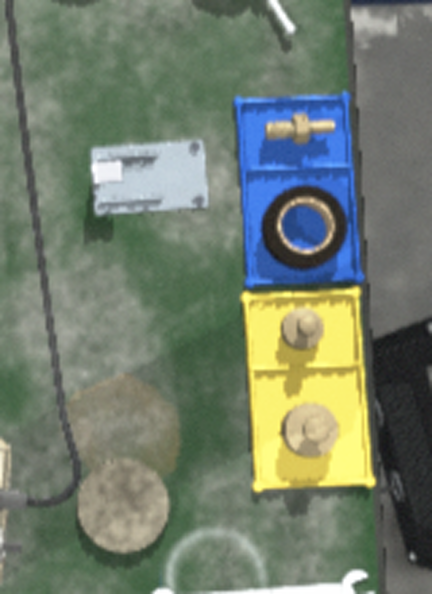

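The final view shows the fitting (300,127), tape (304,226), small weight (302,328) and big weight (311,430) each well inside the right compartment. Their heights match resting on the tray floors, and the stone (123,505) is unmoved. I hand in.

```bash
python3 -c "
from station import order
print(order.job_done())"
```

```text
the job is handed in; nothing more can be done
None
```

Both kits are made up and handed in at about 18 s; the final top view showed all four parts resting in their right compartments and the stone where it started, but the hand-in gave no verdict.

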